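# Find the heavy side of the pin shaker's rotor by feel and hold it down

### The arm

A 6-joint arm with a two-finger parallel gripper is mounted at the origin on the work surface. World frame = base frame: x ahead of the robot, y to its left, z up, the work surface at z = 0. Lengths are in mm, angles in rad, forces in N, time in s.
With the tool pointing down it reaches from about 400 to 925 mm from the base axis. Payload 12.5 kg.
Tool frame: the origin (TCP) lies on the centre line of the jaws, within the pads' length; the fingertips stand 14 mm ahead of it and the grasp point (between the pads) lies 5 mm behind it; z points along the fingers, y is the direction in which the jaws open and shut (so a half turn about z gives the same grasp; the last joint's range is limited). The gripper opens to 95 mm and grips with 3 to 60 N. Pads are 20 mm wide; open, the fingers measure 119 mm over their backs; the gripper's body (75 mm by 180 mm) begins 59 mm behind the grasp point.
Start: joints at [-1.453, 0.491, 1.559, -0, 1.092, -0.106], TCP at [138.732, -609.425, 228.661] pointing down, gripper open.
Joint ranges: [-3.1, 3.1], [-0.84, 2.19], [0.05, 2.79], [-1.13, 4.28], [0.06, 2.93], [-2.69, 2.69]. Speed limits (rad/s): [2.22, 2.22, 2.79, 3.14, 3.14, 3.14].

### API

Orientations are given as [roll, pitch, yaw] about the fixed x, y, z axes, in that order (R = Rz(yaw) Ry(pitch) Rx(roll)).
In Python, from cell import * gives the robot as it stands.
- The arm moves only by the tool play_rows, never from a script. Its argument "moves" is a list of rows, each a list of 7 numbers: the shift along the tool's x, y, z in m, then the turn, a rotation vector about the tool's x, y, z in rad, then the opening in per cent of the stroke, from 0 (shut) to 100 (fully open). In form: [[tx, ty, tz, ax, ay, az, claw], ...]. A call has 1 to 8 rows; each row shifts and turns the pose as measured when the row begins, along the tool's axes as they then stand; what a row does not reach is not made up. A row lasts 1/10 s, in which the tool goes at most 50 mm and 8.59 degrees, less where a joint would pass 70% of its speed; a pose out of reach is approached as far as the arm can. A call is refused whole if a number of a shift passes 0.05 or a number of a turn 0.15, either way. A call with a gripper value outside its range is refused whole. The fingers move at their own pace and stop on an object; the grip force is fixed at half the most. Time passes only in rows, so rows that do not move let the fingers close. It gives the time, the measured TCP pose, the force and the opening at its end, in the units of the state.
- state(): the state, without advancing time (a new reading comes with each control period).
- read_camera(name): name is "side" or "top"; returns a dict with "img" (480x640x3 uint8, red, green, blue), "fx", "fy", "cx", "cy" (pixels), "k1" (the pictures are not rectified: a ray, as slopes to the right and down, at radius r is drawn at 1 + k1 r^2 times it, then the intrinsics apply), "R" (3x3) and "t" (3): a world point X has camera coordinates R X + t. Camera axes: x right, y down, z forward; pixel columns grow to the right and rows downward; lengths in mm; the calibration is good to about 2 mm. A picture is of the moment at which its call begins. There is no depth.
- job_done(): hands the job in, once; it reports no verdict.
The state is a dict: "t": time; "joints": joint angles; "qvel": joint speeds; "tau": joint torques, N m; "eef_pos": TCP position; "tcp_rot": TCP orientation; "ft_force": force on the tool from outside, world axes, zero at the start; "moment": the same for the moment, N m; "opening": opening from 0.0 (shut) to 1.0 (fully open).
Only numpy, scipy, OpenCV 4.12 (cv2) and the standard library are available. Lean on these libraries where they do the work, as an engineer would, in place of code of your own. Each camera call takes 0.05 s, during which the arm holds its last target.

### The job

The pin shaker's drum rotor sits in the bearing stand with a lump of steel hidden somewhere inside its drum. Turn it by its pegs, a good eighth of a turn or more, and feel from how it falls back each way which side is heavy (its seals drag, so it stops short of the bottom by itself); then turn the heavy side straight down and finish gripping a peg there, rotor still, without letting go. Leave the tags, cup, tools and the other things around it where they are.

Things in the scene. Friction and masses are not known exactly. Their poses are not given: they have to be found in the camera images.
- stand: Wooden bearing stand screwed to the shelf, 150 (x) x 120 (y) x 137 mm high. Origin: centre of the base's underside; z up, x along the rotor's level axle. Two uprights, 44 mm wide across y, inner faces 34 mm and outer faces 50 mm from the middle along x, carry the axle 115 mm up; nothing of the stand is above 137 mm. It does not move.
- hub (a point): Centre of the rotor, 115 mm above the stand's origin. The hidden lump pulls the rotor round with 0.20 to 0.23 N m when level with the hub; the bearing seals drag with 0.127 N m. So, let go, the rotor sinks heavy side down, slowly (about 1 rad/s), but stops 31 to 41 degrees short of the bottom on the side it came from; within 31 degrees of the bottom or the very top it stays where it is left.
- rotor: Plain aluminium drum, 90 mm in diameter, 36 mm wide, between the uprights; turns without limit about its own and the stand's x axis. Origin at the hub. Six like round steel pegs, 12 mm thick, 60 degrees apart, stand out radially in the drum's mid plane from 45 to 92 mm from the axis; one lies along its z axis. A steel lump is fixed unseen inside, on a different side each time.
- turn (a joint): Angle of the rotor in the stand, rad, unlimited: 0 when the peg of point peg_tip points straight up; positive is right-handed about the stand's x axis (the topmost peg then moves towards the stand's -y). Starts anywhere; the rotor may have stopped short of the bottom on either side, or be parked near the top.
- peg_tip (a point): Tip of the peg that lies along the rotor's z axis, 92 mm from the axis.
- tag_a: Lilac polymer ear tag, flat, 70 x 40 x 4 mm with a 12 mm high boss, on the shelf beside the stand; leave it.
- tag_b: The other lilac tag, same size; leave it.
- pincup: Frosted plastic pin cup, 52 mm across, 55 mm high, beside the stand; leave it.
- applicator: Steel tag applicator (pliers), 180 mm long, lying to the robot's right; leave it.
- remover: Stubby tag remover with a bone handle, 137 mm long, lying to the right; leave it.
- salve: Glass salve jar, 64 mm across, 60 mm high, at the back; leave it.
- taglid (a joint): Brass lid of the wooden tag box (130 x 180 x 70 mm) to the robot's left: 0 shut, grows as it opens; leave it shut.
Things that resemble listed ones, but are neither listed nor needed, are in the scene too. What is shaped like the stand but blue is not meant.

How it is judged:
By the outcome, as a careful person would: the job done as asked, in the order asked, and still so for the second after the job is handed in, while the arm keeps its last pose, push and grip.
It also fails if it takes over 72 s, if anything falls off the work surface, if the arm or the gripper's body presses on something with over 40 N, if the wrist force passes 120 N, or if a joint passes its speed limit or range.

## Working session

There is one attempt and no reset: what is moved stays moved. The work goes in short steps, Python scripts to look and compute and a tool call to move; the robot and the scene stay as the last step left them, time stands still between calls to the robot, and variables do not carry over. Pictures are saved under pics/ and viewed, and the job is handed in when it is done.

Besides the shell and the picture viewer there is one more tool, called after "Request:" as name(argument=value, ...) on one line, values as JSON. play_rows: Moves the arm, as the interface text tells. Its arguments: {"type":"object","properties":{"moves":{"type":"array"}},"required":["moves"]}

```bash
ls; mkdir -p pics
python3 - <<'E'
from cell import *
import cv2
print(state())
for n in("side","top"):
    c=read_camera(n); cv2.imwrite(f"pics/{n}0.png",c["img"][:,:,::-1])
    print(n,{k:c[k] for k in c if k!="img"})
E
```

```text
pics
{'t': 0.0, 'joints': array([-1.45257920e+00,  4.91553056e-01,  1.55943986e+00, -2.54922579e-05,
        1.09169266e+00, -1.05575168e-01]), 'qvel': array([ 0.00135746, -0.00012351,  0.00139283,  0.00033271, -0.00113984,
       -0.00129053]), 'tau': array([ 1.09774610e-03, -6.12643933e+01, -2.58184719e+01,  6.92094094e-02,
        4.81515401e-02, -1.11647503e-04]), 'eef_pos': array([ 138.71072888, -609.18460308,  228.06908207]), 'tcp_rot': array([-3.14050344e+00, -9.26874667e-05,  2.23804008e-01]), 'ft_force': array([-0.28326053, -0.29536177,  0.61607186]), 'moment': array([0.01214989, 0.03951761, 0.01035086]), 'opening': 1.0008060149669382}
side {'fx': 580.0905776617923, 'fy': 580.0905776617923, 'cx': 323.8404954637255, 'cy': 232.22410807781932, 'k1': 0.04461235717661726, 'R': array([[-0.97903674, -0.20288832,  0.01798294],
       [-0.16758889,  0.75221737, -0.63724642],
       [ 0.11576277, -0.6269014 , -0.77045027]]), 't': array([ 449.22877052,  146.05679868, 1300.94679897])}
top {'fx': 579.6981053793481, 'fy': 579.6981053793481, 'cx': 315.71211301452223, 'cy': 227.54349367595498, 'k1': -0.12228254232159658, 'R': array([[ 2.14370891e-04, -9.99999594e-01,  8.75407787e-04],
       [-9.86251806e-01, -3.56084127e-04, -1.65249049e-01],
       [ 1.65249293e-01, -8.27947925e-04, -9.86251482e-01]]), 't': array([   7.45896918,  476.78265199, 1463.6617265 ])}
```

View pics/side0.png

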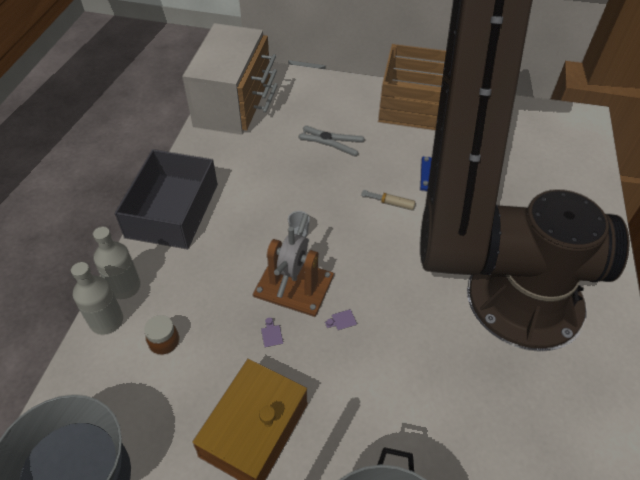

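View pics/top0.png

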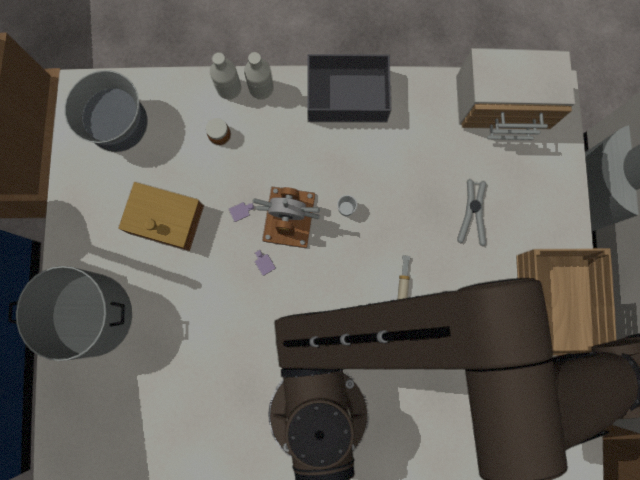

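The side view shows the wooden stand and grey drum at about (293,270), with something blue partly behind the arm at (427,172). In the top view the stand is at (289,215), the cup at (347,206) and the tags at (240,211) and (264,262).

Candidates for the stand are the wooden one, side (293,275) / top (289,215), and the blue thing at side (427,172). I choose the wooden one and will check it in a close crop.

Run:
```python
import cv2
a=cv2.imread("pics/side0.png")[195:345,220:370]; b=cv2.imread("pics/top0.png")[165:285,225:375]
a=cv2.resize(a,(600,600),interpolation=cv2.INTER_CUBIC);b=cv2.resize(b,(750,600),interpolation=cv2.INTER_CUBIC)
cv2.imwrite("pics/side0c.png",a);cv2.imwrite("pics/top0c.png",b)
```

```text
(no output)
```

View pics/side0c.png

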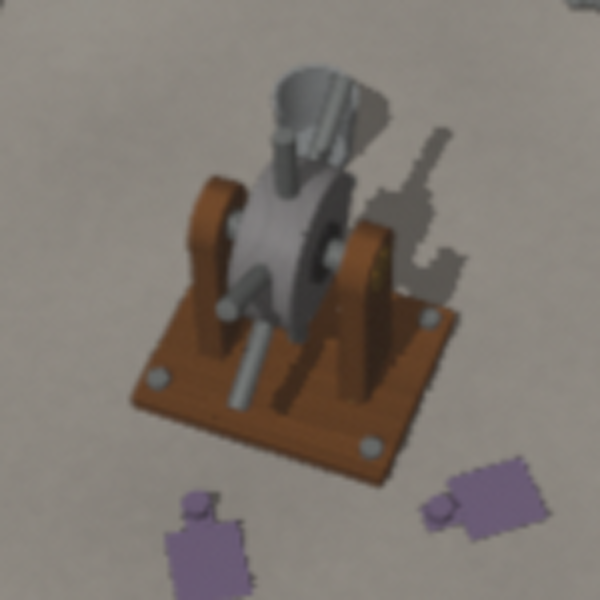

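View pics/top0c.png

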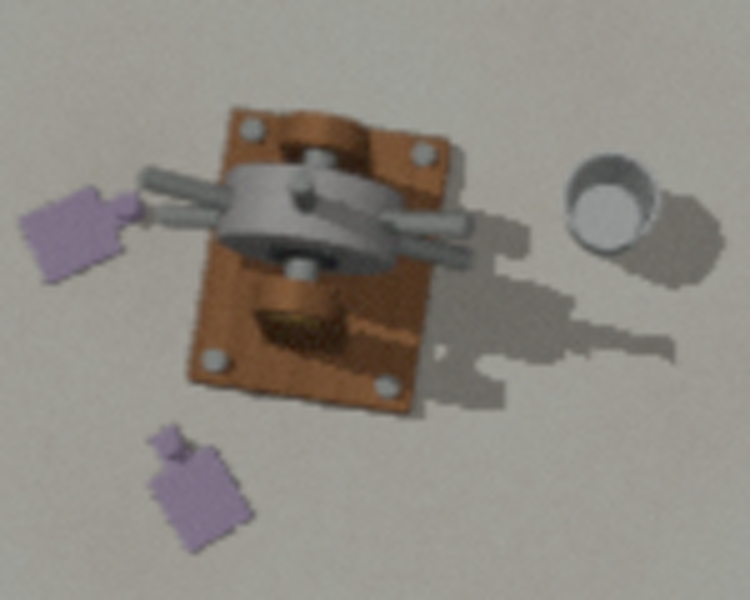

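The crop confirms it: a wooden stand with a grey pegged drum, one peg near the top at top crop (300,185). Next I triangulate.

```bash
cat > h.py <<'E'
import numpy as np, cv2
from cell import *
_c={}
def cam(n):
    if n not in _c: _c[n]=read_camera(n)
    return _c[n]
def ray(c,u,v):
    x=(u-c["cx"])/c["fx"];y=(v-c["cy"])/c["fy"];rd=np.hypot(x,y);r=rd
    for _ in range(20): r=rd/(1+c["k1"]*r*r)
    s=r/rd if rd>0 else 1
    d=c["R"].T@np.array([x*s,y*s,1]);return -c["R"].T@c["t"],d/np.linalg.norm(d)
def tri(cs,us,ct,ut):
    A=np.zeros((3,3));b=np.zeros(3);L=[]
    for c,u in((cs,us),(ct,ut)):
        o,d=ray(c,*u);P=np.eye(3)-np.outer(d,d);A+=P;b+=P@o;L.append((P,o))
    X=np.linalg.solve(A,b);return X,[np.linalg.norm(P@(X-o)) for P,o in L]
def plane(c,u,n,p):  # ray onto plane n.(X-p)=0
    o,d=ray(c,*u);return o+d*(n@(p-o))/(n@d)
def proj(c,X):
    X=np.asarray(X,float);p=c["R"]@X+c["t"];x,y=p[0]/p[2],p[1]/p[2];f=1+c["k1"]*(x*x+y*y)
    return np.array([c["cx"]+c["fx"]*x*f,c["cy"]+c["fy"]*y*f])
E
python3 - <<'E'
from h import *
np.set_printoptions(precision=1,suppress=True)
s,t=cam("side"),cam("top")
S=lambda a,b:(220+(a+.5)/4-.5,195+(b+.5)/4-.5);T=lambda a,b:(225+(a+.5)/5-.5,165+(b+.5)/5-.5)
P=[]
for n,a,b in[("++",(135,402),(235,108)),("-+",(380,485),(190,378)),("--",(457,315),(410,413)),("scr++",(158,378),(252,130)),("scr-+",(370,447),(214,361)),("scr--",(430,318),(388,386)),("pegtop",(287,132),(302,180))]:
    X,e=tri(s,S(*a),t,T(*b));print(n,X,e);P.append(X)
print(np.linalg.norm(P[0]-P[1]),np.linalg.norm(P[1]-P[2]))
for z in(0,15,20):print([plane(t,T(*b),np.array([0,0,1.]),np.array([0,0,z])) for b in[(235,108),(190,378),(410,413),(450,140)]])
E
```

```text
++ [593.9 126.2   3.9] [np.float64(1.6050237372717207), np.float64(1.6050237372714755)]
-+ [448.8 148.4   2. ] [np.float64(0.24044308125829816), np.float64(0.24044308125836503)]
-- [429.4  31.6   6.2] [np.float64(0.41854547844578954), np.float64(0.41854547844592077)]
scr++ [580.8 116.1  16.1] [np.float64(0.29168063499097696), np.float64(0.291680634991144)]
scr-+ [456.6 134.6  15.8] [np.float64(0.5542377586128584), np.float64(0.5542377586130152)]
scr-- [442.8  43.1  14.8] [np.float64(0.18801702242307422), np.float64(0.18801702242309667)]
pegtop [512.6  79.2 202.5] [np.float64(0.46343555890295973), np.float64(0.46343555890281507)]
146.8280895551425 118.48561487940954
[array([596.5, 126.6,   0. ]), array([449.3, 148.6,   0. ]), array([430.6,  31.7,   0. ]), array([578.8,  10.6,   0. ])]
[array([592.9, 125.5,  15. ]), array([447.1, 147.2,  15. ]), array([428.6,  31.5,  15. ]), array([575.3,  10.6,  15. ])]
[array([591.7, 125.1,  20. ]), array([446.4, 146.8,  20. ]), array([428. ,  31.4,  20. ]), array([574.2,  10.6,  20. ])]
```

```bash
cat >> h.py <<'E'
HUB=np.array([512,79.3,115.]);EX=np.array([.989,-.148,0]);EY=np.array([.148,.989,0])
def pegang(c,u):
    X=plane(c,u,EX,HUB)-HUB
    y,z=X@EY,X[2];return np.degrees(np.arctan2(-y,z)),np.hypot(y,z)
S=lambda a,b:(220+(a+.5)/4-.5,195+(b+.5)/4-.5);T=lambda a,b:(225+(a+.5)/5-.5,165+(b+.5)/5-.5)
def snap(k):
    for n,(y0,y1,x0,x1,f) in {"side":(195,345,220,370,4),"top":(165,285,225,375,5)}.items():
        a=cam(n)["img"][y0:y1,x0:x1,::-1];cv2.imwrite(f"pics/{n}{k}.png",cv2.resize(a,None,fx=f,fy=f,interpolation=cv2.INTER_CUBIC))
def pose():
    from scipy.spatial.transform import Rotation as Ro
    s=state();R=Ro.from_euler("xyz",s["tcp_rot"]).as_matrix();p=s["eef_pos"];d=p-HUB
    y,z=d@EY,d[2]
    n=-R[:,2]
    print("t %.2f tcp"%s["t"],p.round(1),"ax %.1f r %.1f ang %.1f tilt %.1f"%(d@EX,np.hypot(y,z),np.degrees(np.arctan2(-y,z)),np.degrees(np.arctan2(-n@EY,n[2]))),"jaw.EX %.3f n.EX %.3f"%(R[:,1]@EX,n@EX),"j",s["joints"].round(2),"F",s["ft_force"].round(1),"M",s["moment"].round(2),"op %.2f"%s["opening"])
    return s,R
E
python3 - <<'E'
from h import *
s,t=cam("side"),cam("top")
for a in[(287,132),(229,308),(240,408)]:print("S",a,pegang(s,S(*a)))
for a in[(302,180),(472,223),(143,181),(147,215),(470,258)]:print("T",a,pegang(t,T(*a)))
pose()
from scipy.spatial.transform import Rotation as Ro
b=proj(t,[540,-40,55]);print(b)
for n,u in(("cup",(347,206)),("tagb",(264,262)),("taga",(240,211))):print(n,plane(t,u,np.array([0,0,1.]),np.zeros(3)))
E
```

```text
S (287, 132) (np.float64(-0.18769171840781965), np.float64(87.83783943574282))
S (229, 308) (np.float64(-62.969201932971565), np.float64(88.36402375613956))
S (240, 408) (np.float64(-126.27056720507777), np.float64(92.61852450823832))
T (302, 180) (np.float64(0.20941990783201647), np.float64(92.68053639540014))
T (472, 223) (np.float64(57.926104846957436), np.float64(94.78922413023214))
T (143, 181) (np.float64(-66.60733373694752), np.float64(87.9923901444403))
T (147, 215) (np.float64(-121.10683786549664), np.float64(102.87650888014731))
T (470, 258) (np.float64(116.90537948858888), np.float64(89.58420848906692))
t 0.30 tcp [ 138.7 -609.4  228.5] ax -267.2 r 745.0 ang 81.2 tilt 0.0 jaw.EX 0.364 n.EX 0.000 j [-1.45  0.49  1.56 -0.    1.09 -0.11] F [ 0.7  0.  -0.4] M [-0.01 -0.02  0.02] op 1.00
[334.12634773 202.46120196]
cup [542.01743062 -76.3044127    0.        ]
tagb [391.1477554 144.0568516   0.       ]
taga [528.32526366 210.56090082   0.        ]
```

```bash
cat >> h.py <<'E'
def plan(ps,yaws):
    from scipy.spatial.transform import Rotation as Ro
    out=[]
    for i in range(len(ps)-1):
        R0=Ro.from_euler("xyz",[np.pi,0,yaws[i]]).as_matrix()
        d=R0.T@(ps[i+1]-ps[i])/1000;out.append([*d.round(3),0,0,round(-(yaws[i+1]-yaws[i]),3),100])
    return out
E
python3 - <<'E'
from h import *
k=np.linspace(0,1,20);a=np.radians(-77.2+(8.8+77.2)*k);r=624+(518-624)*k;z=228+72*np.minimum(1,k*2)
ps=np.c_[r*np.cos(a),r*np.sin(a),z];y=.224+1.198*k
for q in plan(ps,y):print(q)
E
```

```text
[np.float64(0.049), np.float64(-0.007), np.float64(-0.008), 0, 0, np.float64(-0.063), 100]
[np.float64(0.048), np.float64(-0.008), np.float64(-0.008), 0, 0, np.float64(-0.063), 100]
[np.float64(0.048), np.float64(-0.009), np.float64(-0.008), 0, 0, np.float64(-0.063), 100]
[np.float64(0.047), np.float64(-0.01), np.float64(-0.008), 0, 0, np.float64(-0.063), 100]
[np.float64(0.046), np.float64(-0.01), np.float64(-0.008), 0, 0, np.float64(-0.063), 100]
[np.float64(0.046), np.float64(-0.011), np.float64(-0.008), 0, 0, np.float64(-0.063), 100]
[np.float64(0.045), np.float64(-0.012), np.float64(-0.008), 0, 0, np.float64(-0.063), 100]
[np.float64(0.045), np.float64(-0.012), np.float64(-0.008), 0, 0, np.float64(-0.063), 100]
[np.float64(0.044), np.float64(-0.013), np.float64(-0.008), 0, 0, np.float64(-0.063), 100]
[np.float64(0.043), np.float64(-0.014), np.float64(-0.004), 0, 0, np.float64(-0.063), 100]
[np.float64(0.043), np.float64(-0.014), np.float64(-0.0), 0, 0, np.float64(-0.063), 100]
[np.float64(0.042), np.float64(-0.015), np.float64(-0.0), 0, 0, np.float64(-0.063), 100]
[np.float64(0.041), np.float64(-0.015), np.float64(-0.0), 0, 0, np.float64(-0.063), 100]
[np.float64(0.041), np.float64(-0.016), np.float64(-0.0), 0, 0, np.float64(-0.063), 100]
[np.float64(0.04), np.float64(-0.017), np.float64(-0.0), 0, 0, np.float64(-0.063), 100]
[np.float64(0.039), np.float64(-0.017), np.float64(-0.0), 0, 0, np.float64(-0.063), 100]
[np.float64(0.039), np.float64(-0.018), np.float64(-0.0), 0, 0, np.float64(-0.063), 100]
[np.float64(0.038), np.float64(-0.018), np.float64(-0.0), 0, 0, np.float64(-0.063), 100]
[np.float64(0.037), np.float64(-0.018), np.float64(-0.0), 0, 0, np.float64(-0.063), 100]
```

Request:
play_rows(moves=[[0.049, -0.007, -0.01, 0, 0, -0.063, 100], [0.048, -0.008, -0.01, 0, 0, -0.063, 100], [0.048, -0.009, -0.01, 0, 0, -0.063, 100], [0.047, -0.01, -0.01, 0, 0, -0.063, 100], [0.046, -0.01, -0.01, 0, 0, -0.063, 100], [0.046, -0.011, -0.01, 0, 0, -0.063, 100], [0.045, -0.012, -0.01, 0, 0, -0.063, 100], [0.045, -0.012, -0.01, 0, 0, -0.063, 100]])

```text
t: 1.1
eef_pos: [442.7, -376.9, 308.4]
tcp_rot: [-3.139, -0.001, 0.737]
ft_force: [0.9, -0.7, 0.1]
opening: 1.001
```

Request:
play_rows(moves=[[0.044, -0.013, 0, 0, 0, -0.063, 100], [0.044, -0.013, 0, 0, 0, -0.063, 100], [0.043, -0.014, 0, 0, 0, -0.063, 100], [0.043, -0.015, 0, 0, 0, -0.063, 100], [0.042, -0.015, 0, 0, 0, -0.063, 100], [0.041, -0.016, 0, 0, 0, -0.063, 100], [0.04, -0.017, 0, 0, 0, -0.063, 100], [0.04, -0.017, 0, 0, 0, -0.063, 100]])

```text
t: 1.9
eef_pos: [539.5, -23.3, 310.1]
tcp_rot: [3.14, -0.002, 1.264]
ft_force: [0.8, 0.1, 0.6]
opening: 1.0
```

Run:
```python
from h import *
s,R=pose(); print((R.T@(HUB+[0,0,150]-s["eef_pos"])).round(1), s["tcp_rot"][2]-1.422)
```

```text
t 1.90 tcp [539.5 -23.3 310.1] ax 42.4 r 218.1 ang 26.5 tilt 0.1 jaw.EX 0.987 n.EX -0.002 j [-0.17  0.29  1.65  0.    1.19  0.14] F [0.8 0.1 0.6] M [-0.   -0.11 -0.03] op 1.00
[ 89.4 -57.3  45.2] -0.15828376292106827
```

Request:
play_rows(moves=[[0.03, -0.019, 0, 0, 0, -0.05, 100], [0.03, -0.016, 0, 0, 0, -0.05, 100], [0.02, -0.012, 0, 0, 0, -0.05, 100], [0, 0, 0, 0, 0, 0, 100], [0, 0, 0, 0, 0, 0, 100]])

```text
t: 2.4
eef_pos: [512.7, 74.5, 310.4]
tcp_rot: [3.14, -0.002, 1.428]
ft_force: [-0.5, 0.2, -0.3]
opening: 1.0
```

Run:
```python
from h import *
s,R=pose(); print((R.T@(HUB+[0,0,72]-s["eef_pos"])).round(1), s["tcp_rot"][2]-1.422)
```

```text
t 2.40 tcp [512.7  74.5 310.4] ax 1.4 r 195.4 ang 1.4 tilt 0.1 jaw.EX 1.000 n.EX -0.002 j [0.02 0.26 1.7  0.   1.18 0.16] F [-0.5  0.2 -0.3] M [-0.03 -0.08  0.  ] op 1.00
[  4.4  -1.6 123.4] 0.005886361288177655
```

Request:
play_rows(moves=[[0.004, -0.002, 0.035, 0, 0, 0, 100], [0.002, 0, 0.035, 0, 0, 0, 100], [0, 0, 0.03, 0, 0, 0, 100], [0, 0, 0.02, 0, 0, 0, 100], [0, 0, 0, 0, 0, 0, 100]])

```text
t: 2.9
eef_pos: [514.6, 76.1, 187.5]
tcp_rot: [3.135, -0.002, 1.418]
ft_force: [0.6, -0.7, 0.3]
opening: 1.003
```

Run:
```python
from h import *
s,R=pose(); print((R.T@(HUB+[0,0,72]-s["eef_pos"])).round(1), s["tcp_rot"][2]-1.422)
snap(1)
```

```text
t 2.90 tcp [514.6  76.1 187.5] ax 3.1 r 72.6 ang 2.2 tilt 0.1 jaw.EX 1.000 n.EX -0.006 j [0.02 0.39 1.87 0.   0.88 0.17] F [ 0.6 -0.7  0.3] M [-0.06 -0.12  0.04] op 1.00
[ 2.7 -3.1  0.5] -0.00354490585989109
```

View pics/side1.png

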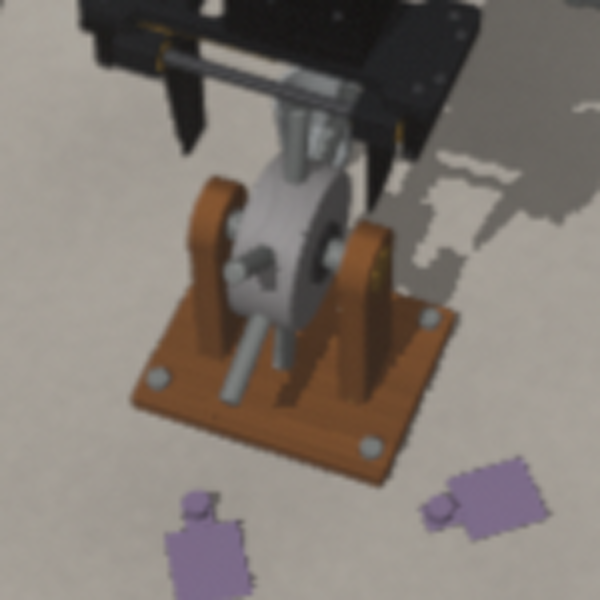

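Run:
```python
from h import *
s,t=cam("side"),cam("top")
for a in[(233,272),(230,400),(285,365)]:print("S",a,pegang(s,S(*a)))
```

```text
S (233, 272) (np.float64(-49.6351383422561), np.float64(93.80074138493089))
S (230, 400) (np.float64(-110.52120311785976), np.float64(91.23716783991496))
S (285, 365) (np.float64(-170.94477964513305), np.float64(97.41490374445343))
```

View pics/top1.png

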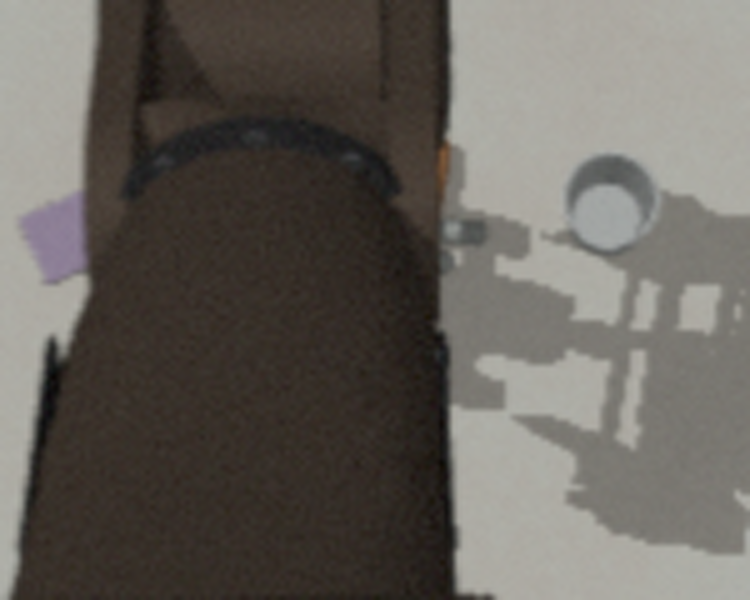

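Request:
play_rows(moves=[[0, 0, 0, 0, 0, 0, 100]])

```text
t: 3.2
eef_pos: [516.3, 76.7, 192.0]
tcp_rot: [3.128, -0.003, 1.419]
ft_force: [-0.6, 0.1, 0.1]
opening: 1.001
```

Run:
```python
from h import *
pose();snap(2)
```

```text
t 3.20 tcp [516.3  76.7 192. ] ax 4.7 r 77.0 ang 1.5 tilt 0.2 jaw.EX 1.000 n.EX -0.014 j [0.02 0.39 1.86 0.   0.88 0.17] F [-0.6  0.1  0.1] M [ 0.02 -0.08  0.04] op 1.00
```

View pics/side2.png

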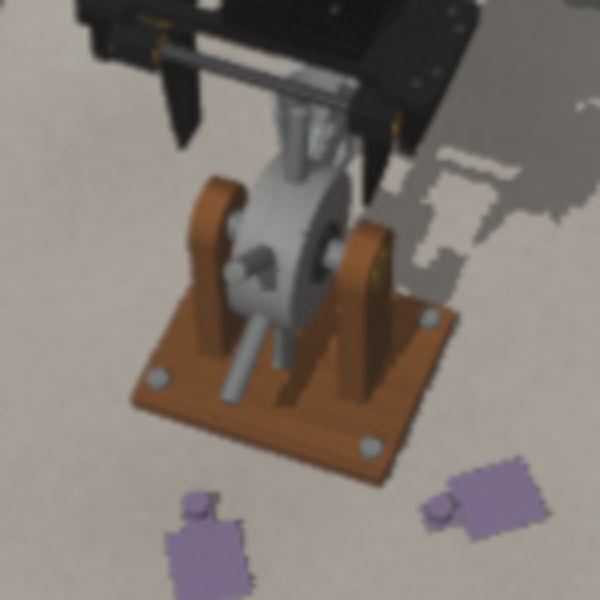

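```bash
cat >> h.py <<'E'
def go(ang,r,n=None,tilt=None,ax=0):
    """rows of tool-frame shift and turn from measured pose to peg angle ang (deg)"""
    from scipy.spatial.transform import Rotation as Ro
    s,R=pose();tilt=ang if tilt is None else tilt
    d=s["eef_pos"]-HUB;a0=np.degrees(np.arctan2(-(d@EY),d[2]));r0=np.hypot(d@EY,d[2])
    nn=-R[:,2];t0=np.degrees(np.arctan2(-nn@EY,nn[2]))
    def T(a,r,t,x):
        a,t=np.radians([a,t]);p=HUB+x*EX+r*(np.cos(a)*np.array([0,0,1])-np.sin(a)*EY)
        zt=-(np.cos(t)*np.array([0,0,1])-np.sin(t)*EY);yt=EX/np.linalg.norm(EX)
        return p,np.c_[np.cross(yt,zt),yt,zt]
    n=n or int(max(1,np.ceil(abs(tilt-t0)/6)))
    p,Rc=s["eef_pos"],R
    for i in range(1,n+1):
        k=i/n;p1,R1=T(a0+(ang-a0)*k,r0+(r-r0)*k,t0+(tilt-t0)*k,(d@EX)*(1-k)+ax*k)
        print(np.r_[(Rc.T@(p1-p))/1000,Ro.from_matrix(Rc.T@R1).as_rotvec()].round(4).tolist());p,Rc=p1,R1
E
python3 -c "
from h import *
go(10,72)"
```

```text
t 3.30 tcp [516.3  76.8 191.9] ax 4.6 r 76.9 ang 1.4 tilt 0.2 jaw.EX 1.000 n.EX -0.014 j [0.02 0.39 1.86 0.   0.88 0.17] F [-0.3  0.1  0.2] M [-0.07 -0.1   0.01] op 1.00
[-0.0055, -0.0023, 0.0028, 0.0142, 0.0855, -0.0021]
[-0.0054, -0.0023, 0.0027, 0.0, 0.0855, -0.0]
```

Request:
play_rows(moves=[[-0.0055, -0.0025, 0.003, 0.014, 0.085, 0, 100], [-0.0055, -0.0025, 0.003, 0, 0.085, 0, 100], [0, 0, 0, 0, 0, 0, 100], [0, 0, 0, 0, 0, 0, 100]])

```text
t: 3.7
eef_pos: [510.6, 67.2, 187.6]
tcp_rot: [3.137, -0.178, 1.422]
ft_force: [0.2, -1.3, -1.0]
opening: 0.999
```

```bash
python3 -c "
from h import *
go(10,72)"
```

```text
t 3.70 tcp [510.6  67.2 187.6] ax 0.5 r 73.6 ang 9.5 tilt 10.2 jaw.EX 1.000 n.EX -0.005 j [-0.09  0.38  1.91  0.23  0.86 -0.09] F [ 0.2 -1.3 -1. ] M [-0.13 -0.06  0.01] op 1.00
[-0.0006, -0.0005, 0.0016, 0.0048, -0.0031, -0.0005]
```

Well placed; now grip. + tilt takes j4 positive, so − is the limited side.

Request:
play_rows(moves=[[0, 0, 0.001, 0, 0, 0, 0], [0, 0, 0, 0, 0, 0, 0], [0, 0, 0, 0, 0, 0, 0], [0, 0, 0, 0, 0, 0, 0], [0, 0, 0, 0, 0, 0, 0], [0, 0, 0, 0, 0, 0, 0], [0, 0, 0, 0, 0, 0, 0]])

```text
t: 4.4
eef_pos: [511.2, 69.2, 187.4]
tcp_rot: [3.136, -0.173, 1.425]
ft_force: [0.2, 0.9, -0.5]
opening: 0.467
```

```bash
python3 -c "
from h import *
go(-48,72)
snap(3)"
```

```text
t 4.40 tcp [511.2  69.2 187.4] ax 0.7 r 73.1 ang 7.9 tilt 9.9 jaw.EX 1.000 n.EX -0.005 j [-0.08  0.38  1.9   0.23  0.86 -0.08] F [ 0.2  0.9 -0.5] M [-0.13 -0.09  0.03] op 0.47
[0.0071, -0.0001, 0.0007, 0.0056, -0.1011, 0.0026]
[0.0071, -0.0001, 0.0007, -0.0, -0.1011, -0.0]
[0.0071, -0.0001, 0.0006, -0.0, -0.1011, 0.0]
[0.0071, -0.0001, 0.0006, 0.0, -0.1011, -0.0]
[0.0071, -0.0001, 0.0006, -0.0, -0.1011, 0.0]
[0.0071, -0.0001, 0.0006, 0.0, -0.1011, -0.0]
[0.007, -0.0001, 0.0005, 0.0, -0.1011, 0.0]
[0.007, -0.0001, 0.0005, -0.0, -0.1011, 0.0]
[0.007, -0.0001, 0.0005, 0.0, -0.1011, 0.0]
[0.007, -0.0001, 0.0005, 0.0, -0.1011, 0.0]
```

View pics/side3.png

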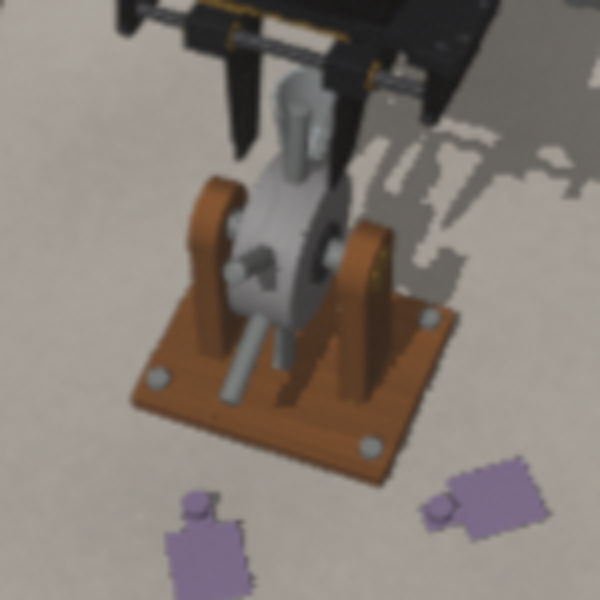

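Fingers still closing at side crop (240,150)/(345,170); the peg at (297,140) is between them. Keep closing.

Request:
play_rows(moves=[[0, 0, 0.0015, 0, 0, 0, 0], [0, 0, 0, 0, 0, 0, 0], [0, 0, 0, 0, 0, 0, 0], [0, 0, 0, 0, 0, 0, 0], [0, 0, 0, 0, 0, 0, 0], [0, 0, 0, 0, 0, 0, 0], [0, 0, 0, 0, 0, 0, 0]])

```text
t: 5.2
eef_pos: [510.7, 69.4, 185.6]
tcp_rot: [3.137, -0.173, 1.425]
ft_force: [-0.1, 0.4, 0.5]
opening: 0.122
```

```bash
python3 -c "
from h import *
go(-48,72)"
```

```text
t 5.20 tcp [510.7  69.4 185.6] ax 0.2 r 71.4 ang 8.1 tilt 9.9 jaw.EX 1.000 n.EX -0.004 j [-0.08  0.38  1.91  0.23  0.85 -0.09] F [-0.1  0.4  0.5] M [-0.05  0.21  0.08] op 0.12
[0.007, -0.0, 0.0005, 0.0042, -0.1011, 0.0023]
[0.007, -0.0, 0.0005, -0.0, -0.1011, 0.0]
[0.007, -0.0, 0.0005, -0.0, -0.1011, -0.0]
[0.007, -0.0, 0.0004, -0.0, -0.1011, -0.0]
[0.007, -0.0, 0.0004, -0.0, -0.1011, 0.0]
[0.007, -0.0, 0.0004, -0.0, -0.1011, -0.0]
[0.007, -0.0, 0.0004, -0.0, -0.1011, -0.0]
[0.007, -0.0, 0.0003, 0.0, -0.1011, 0.0]
[0.007, -0.0, 0.0003, 0.0, -0.1011, -0.0]
[0.007, -0.0, 0.0003, 0.0, -0.1011, 0.0]
```

Opening 0.122 is 11.6 mm, so the 12 mm peg is gripped. Now turn to the − side.

Request:
play_rows(moves=[[0.007, 0, 0.0005, 0, -0.1, 0, 0], [0.007, 0, 0.0005, 0, -0.1, 0, 0], [0.007, 0, 0.0005, 0, -0.1, 0, 0], [0.007, 0, 0.0005, 0, -0.1, 0, 0], [0.007, 0, 0.0005, 0, -0.1, 0, 0]])

```text
t: 5.7
eef_pos: [515.7, 102.4, 182.2]
tcp_rot: [3.134, 0.342, 1.413]
ft_force: [-2.9, -3.6, -12.6]
opening: 0.121
```

```bash
python3 -c "
from h import *
go(-48,72)"
```

```text
t 5.70 tcp [515.7 102.4 182.2] ax 0.3 r 71.1 ang -19.2 tilt -19.6 jaw.EX 1.000 n.EX -0.004 j [ 0.22  0.47  1.79 -0.37  1.04  0.6 ] F [ -2.9  -3.6 -12.6] M [ 0.82  0.36 -0.22] op 0.12
[0.0072, -0.0001, 0.0001, 0.0038, -0.0992, -0.0086]
[0.0072, -0.0001, 0.0001, 0.0, -0.0992, 0.0]
[0.0072, -0.0001, 0.0002, -0.0, -0.0992, -0.0]
[0.0072, -0.0001, 0.0002, 0.0, -0.0992, 0.0]
[0.0072, -0.0001, 0.0002, 0.0, -0.0992, 0.0]
```

Request:
play_rows(moves=[[0.007, 0, 0.0005, 0, -0.1, 0, 0], [0.007, 0, 0.0003, 0, -0.1, 0, 0], [0.007, 0, 0.0003, 0, -0.1, 0, 0], [0.007, 0, 0.0003, 0, -0.1, 0, 0], [0.007, 0, 0.0003, 0, -0.1, 0, 0]])

```text
t: 6.2
eef_pos: [520.2, 132.3, 161.3]
tcp_rot: [3.127, 0.862, 1.404]
ft_force: [-1.4, -12.2, -9.4]
opening: 0.12
```

```bash
python3 -c "
from h import *
go(-50,72)
snap(4)"
```

```text
t 6.20 tcp [520.2 132.3 161.3] ax 0.3 r 70.8 ang -49.2 tilt -49.4 jaw.EX 1.000 n.EX -0.001 j [ 0.43  0.69  1.66 -0.7   1.41  0.94] F [ -1.4 -12.2  -9.4] M [ 0.66 -0.19  0.07] op 0.12
[0.0009, -0.0003, -0.0011, 0.0009, -0.0108, -0.0117]
```

View pics/side4.png

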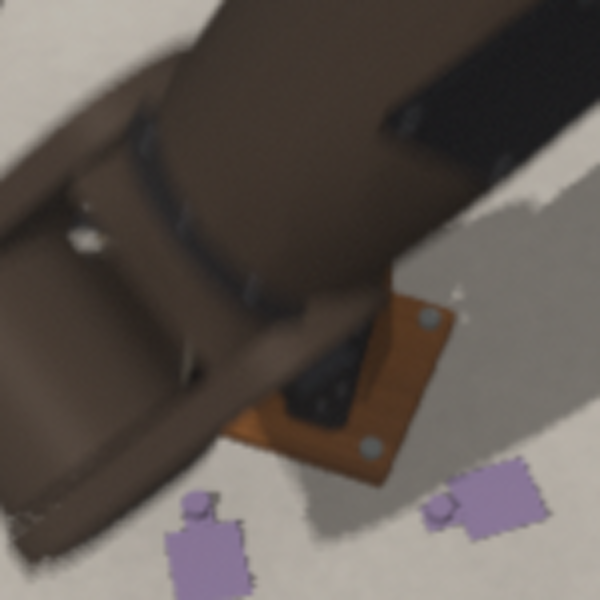

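View pics/top4.png

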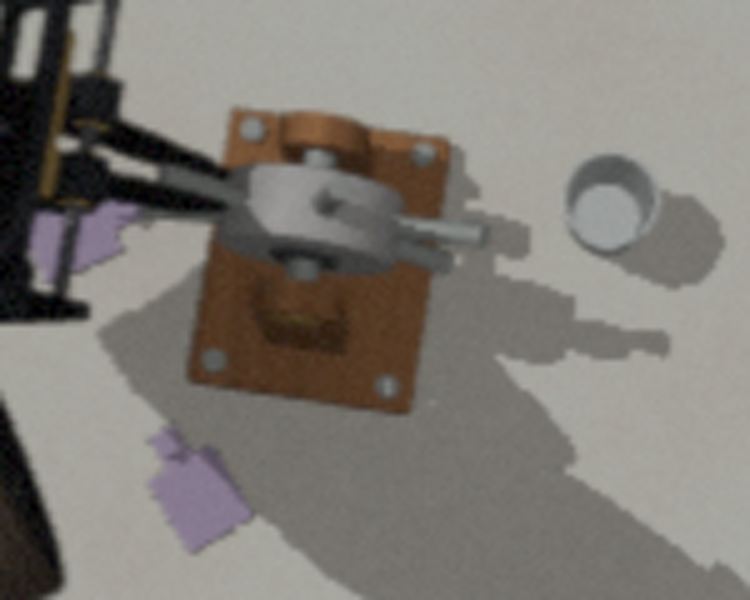

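Request:
play_rows(moves=[[0, 0, 0, 0, 0, 0, 0], [0, 0, 0, 0, 0, 0, 0]])

```text
t: 6.5
eef_pos: [520.4, 133.2, 160.1]
tcp_rot: [3.131, 0.863, 1.41]
ft_force: [-1.6, -0.9, 2.3]
opening: 0.12
```

```bash
python3 -c "
from h import *
pose()"
```

```text
t 6.50 tcp [520.4 133.2 160.1] ax 0.3 r 70.7 ang -50.4 tilt -49.5 jaw.EX 1.000 n.EX -0.001 j [ 0.43  0.69  1.66 -0.7   1.41  0.94] F [-1.6 -0.9  2.3] M [-0.04  0.04 -0.15] op 0.12
```

Top view (unobstructed): gripped peg at left (200,185), next peg near the top (330,205), right peg tip (487,233). Release while watching from above.

Request:
play_rows(moves=[[0, 0, 0, 0, 0, 0, 100], [0, 0, 0, 0, 0, 0, 100], [0, 0, 0, 0, 0, 0, 100]])

```text
t: 6.8
eef_pos: [520.7, 132.8, 160.6]
tcp_rot: [3.129, 0.859, 1.407]
ft_force: [0.8, -0.2, 0.0]
opening: 0.316
```

```bash
cat > w.py <<'E'
import sys
from h import *
k=sys.argv[1]; a=cam("top")["img"][165:285,225:375,::-1]
cv2.imwrite(f"pics/w{k}.png",cv2.resize(a,(375,300),interpolation=cv2.INTER_CUBIC)); pose()
E
python3 w.py 1
```

```text
t 6.85 tcp [520.7 132.8 160.6] ax 0.7 r 70.8 ang -49.9 tilt -49.2 jaw.EX 1.000 n.EX -0.002 j [ 0.43  0.69  1.66 -0.7   1.4   0.94] F [ 0.3  0.5 -0.2] M [ 0.38 -0.23 -0.01] op 0.36
```

Request:
play_rows(moves=[[0, 0, 0, 0, 0, 0, 100], [0, 0, 0, 0, 0, 0, 100], [0, 0, 0, 0, 0, 0, 100]])

```text
t: 7.15
eef_pos: [520.8, 132.7, 160.7]
tcp_rot: [3.128, 0.858, 1.406]
ft_force: [0.0, 0.6, -0.1]
opening: 0.612
```

```bash
python3 w.py 2
```

```text
t 7.20 tcp [520.8 132.7 160.7] ax 0.8 r 70.8 ang -49.8 tilt -49.2 jaw.EX 1.000 n.EX -0.002 j [ 0.43  0.69  1.66 -0.7   1.4   0.93] F [ 0.  -0.1  0.3] M [ 0.39 -0.23 -0.04] op 0.65
```

Request:
play_rows(moves=[[0, 0, 0, 0, 0, 0, 100], [0, 0, 0, 0, 0, 0, 100], [0, 0, 0, 0, 0, 0, 100]])

```text
t: 7.5
eef_pos: [520.8, 132.8, 160.6]
tcp_rot: [3.128, 0.858, 1.407]
ft_force: [-0.5, -0.0, -1.4]
opening: 0.905
```

```bash
python3 w.py 3; cd pics; python3 -c "
import cv2
cv2.imwrite('wa.png',cv2.resize(cv2.hconcat([cv2.imread(f'w{i}.png') for i in(1,2,3)]),(800,213)))"
```

```text
t 7.55 tcp [520.8 132.8 160.6] ax 0.8 r 70.8 ang -49.9 tilt -49.2 jaw.EX 1.000 n.EX -0.002 j [ 0.43  0.69  1.66 -0.7   1.4   0.93] F [-0.7  0.3  0.1] M [ 0.43 -0.17 -0.05] op 0.94
```

View pics/wa.png

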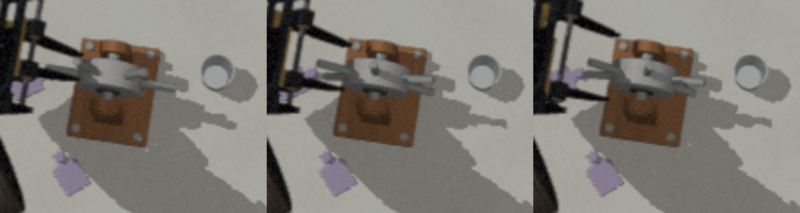

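It is turning since release. Direction needs larger crops; keep sampling.

Request:
play_rows(moves=[[0, 0, 0, 0, 0, 0, 100], [0, 0, 0, 0, 0, 0, 100], [0, 0, 0, 0, 0, 0, 100]])

```text
t: 7.85
eef_pos: [520.8, 132.8, 160.6]
tcp_rot: [3.128, 0.858, 1.407]
ft_force: [-0.5, -0.1, 0.1]
opening: 0.997
```

```bash
python3 w.py 4
```

```text
t 7.90 tcp [520.8 132.8 160.6] ax 0.8 r 70.8 ang -49.9 tilt -49.2 jaw.EX 1.000 n.EX -0.002 j [ 0.43  0.69  1.66 -0.7   1.4   0.93] F [-0.  -0.1 -0.7] M [ 0.44 -0.18 -0.01] op 1.00
```

Request:
play_rows(moves=[[0, 0, 0, 0, 0, 0, 100], [0, 0, 0, 0, 0, 0, 100], [0, 0, 0, 0, 0, 0, 100]])

```text
t: 8.2
eef_pos: [520.8, 132.8, 160.6]
tcp_rot: [3.128, 0.858, 1.407]
ft_force: [-0.1, -0.4, -0.6]
opening: 0.997
```

```bash
python3 w.py 5;  cd pics; python3 -c "
import cv2
I=[cv2.imread(f'w{i}.png')[30:180,50:270] for i in(1,2,3,4,5,5)]
cv2.imwrite('wb.png',cv2.resize(cv2.vconcat([cv2.hconcat(I[:3]),cv2.hconcat(I[3:])]),(800,364)))"
```

```text
t 8.25 tcp [520.8 132.8 160.6] ax 0.8 r 70.8 ang -49.9 tilt -49.2 jaw.EX 1.000 n.EX -0.002 j [ 0.43  0.69  1.66 -0.7   1.4   0.93] F [ 0.3 -0.5 -0.4] M [ 0.37 -0.14 -0.04] op 1.00
```

View pics/wb.png

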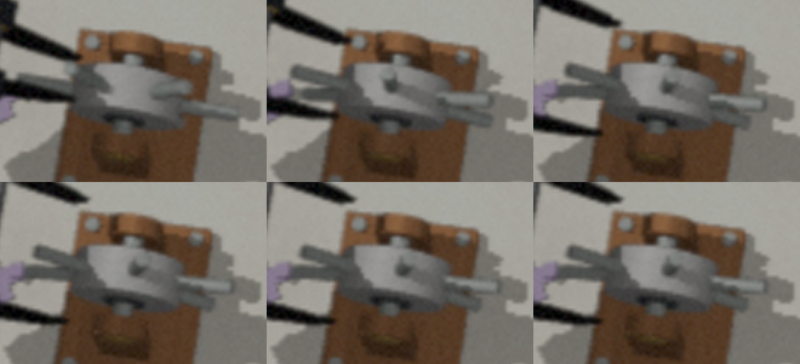

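```bash
python3 -c "
from h import *
snap(6)"
```

View pics/top6.png

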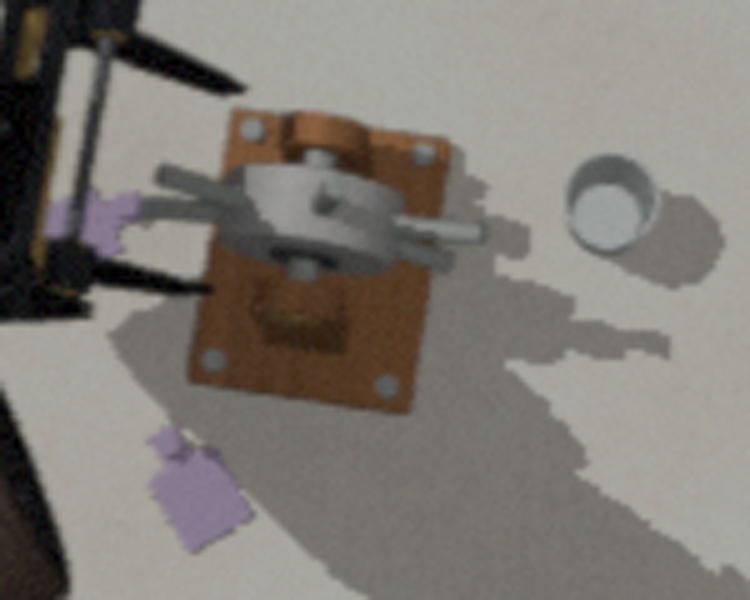

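```bash
python3 -c "
from h import *
t=cam('top')
for a in[(324,193),(487,234),(159,177),(138,208),(452,262)]:print(a,pegang(t,T(*a)))
print('tip dirs')
for ang in(0,5,8,10,12):
  q=[]
  for k in(-120,-60,0,60,120):
    a=np.radians(ang+k);p=proj(t,HUB+92*(np.cos(a)*np.array([0,0,1])-np.sin(a)*EY));q.append(((p-[225,165])*5+2).round(0).tolist())
  print(ang,q)
"
```

```text
(324, 193) (np.float64(7.860518489096981), np.float64(70.69660982003198))
(487, 234) (np.float64(71.87187915607343), np.float64(92.39708685504733))
(159, 177) (np.float64(-54.68927310487723), np.float64(87.37520966932809))
(138, 208) (np.float64(-112.33405397553904), np.float64(98.47097230431739))
(452, 262) (np.float64(129.87638382053404), np.float64(92.03601449506135))
tip dirs
0 [[162.0, 215.0], [143.0, 176.0], [301.0, 180.0], [471.0, 225.0], [470.0, 260.0]]
5 [[153.0, 211.0], [150.0, 175.0], [318.0, 183.0], [478.0, 229.0], [461.0, 261.0]]
8 [[149.0, 208.0], [155.0, 174.0], [329.0, 185.0], [482.0, 231.0], [456.0, 262.0]]
10 [[146.0, 207.0], [159.0, 173.0], [335.0, 186.0], [484.0, 233.0], [452.0, 262.0]]
12 [[143.0, 205.0], [163.0, 173.0], [342.0, 187.0], [486.0, 234.0], [448.0, 262.0]]
```

Rotor rests at the same +10° as before, so the − side is confirmed: released at −50°, it turned back + by 60°. The next peg is now at −50°, right between the open jaws, so I grip it and turn + about 110°.

Request:
play_rows(moves=[[0, -0.001, 0, 0, 0, 0, 0], [0, 0, 0, 0, 0, 0, 0], [0, 0, 0, 0, 0, 0, 0], [0, 0, 0, 0, 0, 0, 0], [0, 0, 0, 0, 0, 0, 0], [0, 0, 0, 0, 0, 0, 0], [0, 0, 0, 0, 0, 0, 0], [0, 0, 0, 0, 0, 0, 0]])

```text
t: 9.2
eef_pos: [519.7, 133.0, 160.6]
tcp_rot: [3.128, 0.858, 1.407]
ft_force: [0.3, -0.0, -0.1]
opening: 0.381
```

Request:
play_rows(moves=[[0, 0, 0, 0, 0, 0, 0], [0, 0, 0, 0, 0, 0, 0], [0, 0, 0, 0, 0, 0, 0], [0, 0, 0, 0, 0, 0, 0], [0, 0, 0, 0, 0, 0, 0]])

```text
t: 9.7
eef_pos: [520.3, 132.9, 160.6]
tcp_rot: [3.127, 0.858, 1.406]
ft_force: [-0.2, 0.6, 0.1]
opening: 0.121
```

```bash
python3 w.py 7; python3 -c "
from h import *
go(-20,71.5)"
```

```text
t 9.75 tcp [520.3 132.9 160.6] ax 0.3 r 70.9 ang -49.9 tilt -49.2 jaw.EX 1.000 n.EX -0.003 j [ 0.43  0.69  1.66 -0.7   1.4   0.94] F [ 1.8  0.6 -0.8] M [ 0.4  -0.26  0.11] op 0.12
t 9.75 tcp [520.3 132.9 160.6] ax 0.3 r 70.9 ang -49.9 tilt -49.2 jaw.EX 1.000 n.EX -0.003 j [ 0.43  0.69  1.66 -0.7   1.4   0.94] F [ 1.8  0.6 -0.8] M [ 0.4  -0.26  0.11] op 0.12
[-0.0074, 0.0, 0.0002, 0.0032, 0.1017, -0.0103]
[-0.0074, -0.0001, 0.0002, -0.0, 0.1018, -0.0]
[-0.0074, -0.0001, 0.0002, 0.0, 0.1018, -0.0]
[-0.0074, -0.0001, 0.0002, -0.0, 0.1018, 0.0]
[-0.0075, -0.0001, 0.0002, -0.0, 0.1018, -0.0]
```

View pics/w7.png

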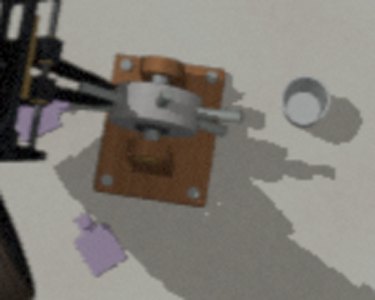

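The peg is gripped at left (85,93) and the rotor is unchanged, with its top peg at (165,98). Turning +.

Request:
play_rows(moves=[[-0.007, 0, 0.0004, 0, 0.1, 0, 0], [-0.007, 0, 0.0004, 0, 0.1, 0, 0], [-0.007, 0, 0.0004, 0, 0.1, 0, 0], [-0.007, 0, 0.0004, 0, 0.1, 0, 0], [-0.007, 0, 0.0004, 0, 0.1, 0, 0], [-0.007, 0, 0.0004, 0, 0.1, 0, 0]])

```text
t: 10.35
eef_pos: [515.1, 98.4, 183.4]
tcp_rot: [3.13, 0.244, 1.42]
ft_force: [1.4, -4.1, -12.5]
opening: 0.119
```

```bash
python3 -c "
from h import *
go(12,71.5)"
```

```text
t 10.35 tcp [515.1  98.4 183.4] ax 0.2 r 71.1 ang -15.8 tilt -14.0 jaw.EX 1.000 n.EX -0.011 j [ 0.18  0.44  1.82 -0.28  0.97  0.5 ] F [  1.4  -4.1 -12.5] M [ 0.01  0.19 -0.06] op 0.12
[-0.0069, -0.0, 0.0, 0.0115, 0.0906, -0.0014]
[-0.0069, -0.0, 0.0001, 0.0, 0.0906, 0.0]
[-0.0069, -0.0, 0.0001, 0.0, 0.0906, -0.0]
[-0.0069, -0.0, 0.0002, 0.0, 0.0906, -0.0]
[-0.0069, -0.0, 0.0002, 0.0, 0.0906, 0.0]
```

Request:
play_rows(moves=[[-0.0075, 0, 0.0003, 0.005, 0.1, 0, 0], [-0.0075, 0, 0.0003, 0, 0.1, 0, 0], [-0.0072, 0, 0.0003, 0, 0.1, 0, 0], [-0.0072, 0, 0.0003, 0, 0.1, 0, 0], [-0.0072, 0, 0.0003, 0, 0.1, 0, 0], [-0.0072, 0, 0.0003, 0, 0.1, 0, 0]])

```text
t: 10.95
eef_pos: [508.6, 55.4, 182.2]
tcp_rot: [3.127, -0.382, 1.427]
ft_force: [0.5, 6.1, -15.8]
opening: 0.122
```

```bash
python3 -c "
from h import *
go(60,71.5)"
```

```text
t 10.95 tcp [508.6  55.4 182.2] ax 0.2 r 71.4 ang 19.8 tilt 21.9 jaw.EX 1.000 n.EX -0.013 j [-0.21  0.39  1.95  0.51  0.88 -0.41] F [  0.5   6.1 -15.8] M [-0.45  0.62  0.25] op 0.12
[-0.0072, -0.0001, 0.0001, 0.0128, 0.095, 0.0047]
[-0.0072, -0.0, 0.0001, -0.0, 0.095, 0.0]
[-0.0072, -0.0, 0.0002, -0.0, 0.095, -0.0]
[-0.0072, -0.0, 0.0002, 0.0, 0.095, -0.0]
[-0.0072, -0.0, 0.0002, -0.0, 0.095, -0.0]
[-0.0072, -0.0, 0.0003, -0.0, 0.0949, 0.0]
[-0.0072, -0.0, 0.0003, 0.0, 0.0949, -0.0]
```

Request:
play_rows(moves=[[-0.0074, 0, 0.0003, 0.006, 0.095, 0, 0], [-0.0074, 0, 0.0003, 0.006, 0.095, 0, 0], [-0.0074, 0, 0.0003, 0, 0.095, 0, 0], [-0.0074, 0, 0.0003, 0, 0.095, 0, 0], [-0.0072, 0, 0.0003, 0, 0.095, 0, 0], [-0.0072, 0, 0.0003, 0, 0.095, 0, 0], [-0.0072, 0, 0.0003, 0, 0.095, 0, 0]])

```text
t: 11.65
eef_pos: [502.9, 18.1, 151.3]
tcp_rot: [3.12, -1.081, 1.443]
ft_force: [1.3, 12.8, -6.1]
opening: 0.123
```

```bash
python3 -c "
from h import *
go(62,71.5);snap(8)"
```

```text
t 11.65 tcp [502.9  18.1 151.3] ax 0.1 r 71.7 ang 59.6 tilt 62.0 jaw.EX 1.000 n.EX -0.003 j [-0.54  0.66  2.01  1.01  1.3  -1.14] F [ 1.3 12.8 -6.1] M [-0.55  0.11  0.07] op 0.12
[-0.003, -0.0001, 0.0002, 0.0028, 0.0008, 0.0098]
```

View pics/side8.png

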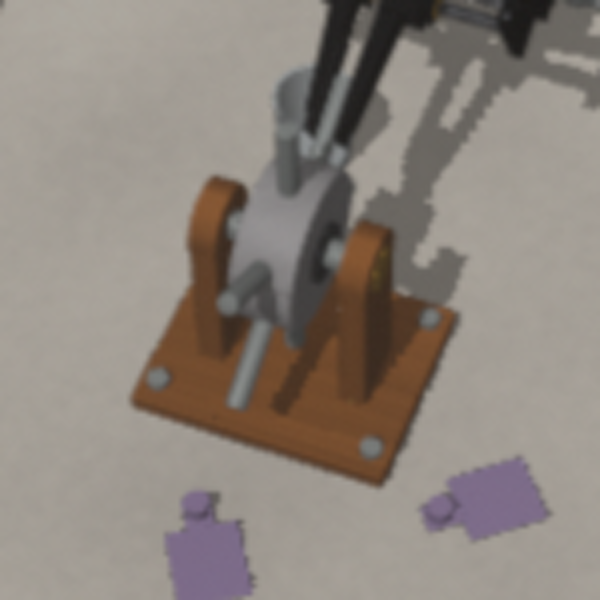

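View pics/top8.png

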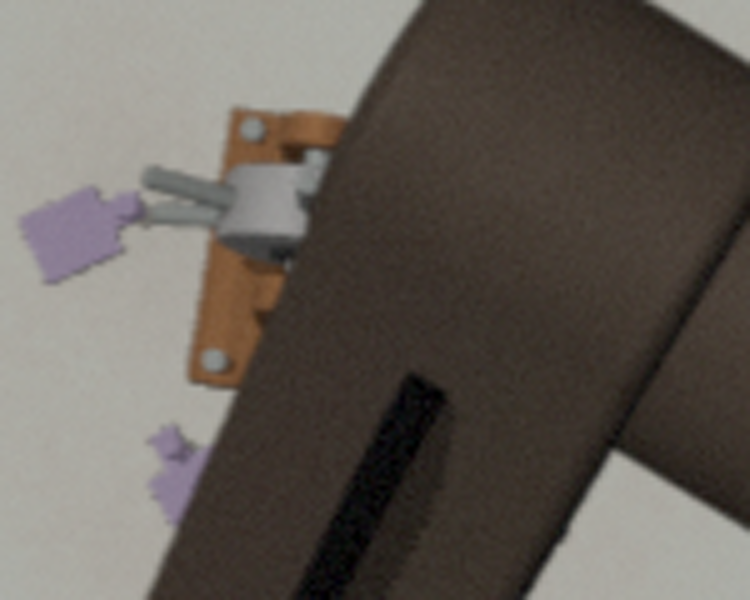

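Side view: the gripped peg is at (325,120), the next peg is up at (287,135), and the near peg is at (229,300). The rotor is turned +110°. Release and watch from the side.

Request:
play_rows(moves=[[0, 0, 0, 0, 0, 0, 100], [0, 0, 0, 0, 0, 0, 100], [0, 0, 0, 0, 0, 0, 100]])

```text
t: 12.05
eef_pos: [502.9, 17.8, 150.4]
tcp_rot: [3.129, -1.076, 1.434]
ft_force: [-0.1, -0.2, 0.1]
opening: 0.319
```

```bash
sed 's/"top"/"side"/;s/165:285,225:375/195:320,240:350/;s/(375,300)/(264,300)/;s#pics/w#pics/v#' w.py > v.py; python3 v.py 1
```

```text
t 12.10 tcp [503.   17.9 150.6] ax 0.2 r 71.6 ang 60.2 tilt 61.6 jaw.EX 1.000 n.EX -0.002 j [-0.54  0.66  2.01  1.01  1.3  -1.13] F [-0.2  0.2 -0.1] M [-0.45 -0.02  0.  ] op 0.36
```

Request:
play_rows(moves=[[0, 0, 0, 0, 0, 0, 100], [0, 0, 0, 0, 0, 0, 100], [0, 0, 0, 0, 0, 0, 100]])

```text
t: 12.4
eef_pos: [503.1, 18.5, 151.5]
tcp_rot: [3.124, -1.073, 1.44]
ft_force: [-0.2, -0.1, 0.4]
opening: 0.611
```

```bash
python3 v.py 2
```

```text
t 12.45 tcp [503.   18.5 151.5] ax 0.1 r 71.4 ang 59.3 tilt 61.5 jaw.EX 1.000 n.EX -0.002 j [-0.54  0.66  2.01  1.01  1.29 -1.13] F [ 0.2 -0.1  0.5] M [-0.48 -0.02  0.  ] op 0.65
```

Request:
play_rows(moves=[[0, 0, 0, 0, 0, 0, 100], [0, 0, 0, 0, 0, 0, 100], [0, 0, 0, 0, 0, 0, 100]])

```text
t: 12.75
eef_pos: [503.1, 18.5, 151.5]
tcp_rot: [3.124, -1.073, 1.44]
ft_force: [1.0, 0.2, 0.1]
opening: 0.908
```

```bash
python3 v.py 3
```

```text
t 12.80 tcp [503.1  18.5 151.5] ax 0.1 r 71.5 ang 59.3 tilt 61.5 jaw.EX 1.000 n.EX -0.002 j [-0.54  0.66  2.01  1.01  1.29 -1.13] F [0.6 0.4 0.3] M [-0.47 -0.04  0.01] op 0.95
```

Request:
play_rows(moves=[[0, 0, 0, 0, 0, 0, 100], [0, 0, 0, 0, 0, 0, 100], [0, 0, 0, 0, 0, 0, 100]])

```text
t: 13.1
eef_pos: [503.0, 18.5, 151.4]
tcp_rot: [3.125, -1.073, 1.44]
ft_force: [0.7, 0.4, 0.5]
opening: 0.999
```

```bash
python3 v.py 4; python3 -c "
from h import *
snap(9)"; cd pics; python3 -c "
import cv2
I=[cv2.imread(f'v{i}.png') for i in(1,2,3,4)]
cv2.imwrite('va.png',cv2.resize(cv2.hconcat(I),(800,227)))"
```

```text
t 13.15 tcp [503.   18.5 151.4] ax 0.1 r 71.4 ang 59.4 tilt 61.5 jaw.EX 1.000 n.EX -0.002 j [-0.54  0.66  2.01  1.01  1.29 -1.13] F [0.3 0.1 0.1] M [-0.48 -0.01 -0.  ] op 1.00
```

View pics/va.png

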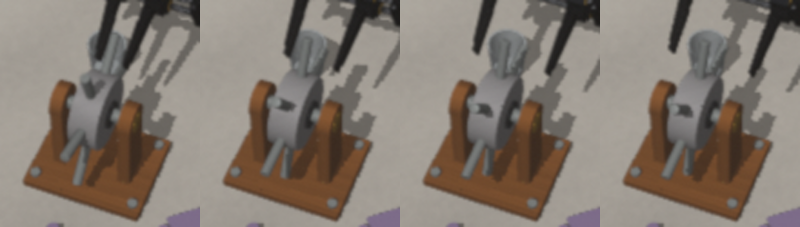

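View pics/side9.png

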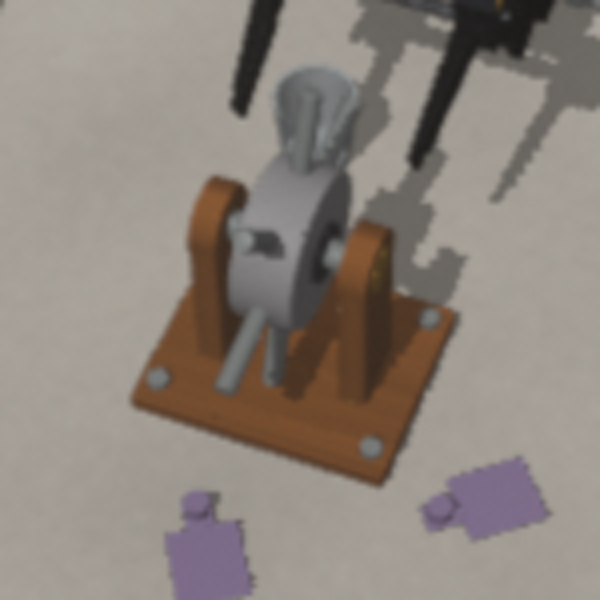

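```bash
python3 -c "
from h import *
c=cam('side')
for a in[(243,240),(227,388),(273,380),(310,97)]:print(a,pegang(c,S(*a)))
def tab(A):
 for ang in A:
  q=[]
  for k in(-180,-120,-60,0):
    a=np.radians(ang+k);p=proj(c,HUB+92*(np.cos(a)*np.array([0,0,1])-np.sin(a)*EY));q.append(((p-[220,195])*4+1.5).round(0).tolist())
  print(ang,q)
tab((5,10,15,20,25))
print('old rest (pic1): ', [pegang(c,S(*a))[0] for a in[(233,270),(231,398),(285,365)]])
"
```

```text
(243, 240) (np.float64(-39.65562692514695), np.float64(90.98139742145769))
(227, 388) (np.float64(-101.42111923181079), np.float64(89.5142936120621))
(273, 380) (np.float64(-159.95935639665151), np.float64(93.47851688970508))
(310, 97) (np.float64(20.193541115374657), np.float64(87.08622561178774))
5 [[290.0, 350.0], [232.0, 404.0], [231.0, 288.0], [293.0, 115.0]]
10 [[284.0, 360.0], [229.0, 401.0], [234.0, 272.0], [299.0, 105.0]]
15 [[279.0, 369.0], [227.0, 396.0], [238.0, 257.0], [305.0, 96.0]]
20 [[273.0, 378.0], [225.0, 390.0], [242.0, 241.0], [311.0, 89.0]]
25 [[268.0, 385.0], [223.0, 383.0], [247.0, 225.0], [316.0, 83.0]]
old rest (pic1):  [np.float64(-48.91144394431187), np.float64(-110.80667987669348), np.float64(-170.94477964513305)]
```

Second rest: pegs at +19.8°, with three tips agreeing within about 1.5°. The first rest had this same peg at about −50.2°. The gap is 70°, so half is 35°, which is within 31–41°. Bottom is when this peg is at −15.2°. I move the open jaws back along the arc to +20°.

```bash
python3 -c "
from h import *
go(20,71.5)"
```

```text
t 13.30 tcp [503.   18.5 151.4] ax 0.1 r 71.4 ang 59.4 tilt 61.5 jaw.EX 1.000 n.EX -0.002 j [-0.54  0.66  2.01  1.01  1.29 -1.13] F [ 0.4 -0.8 -0.1] M [-0.48  0.    0.01] op 1.00
[0.007, 0.0, 0.0006, 0.0022, -0.1034, 0.0083]
[0.007, -0.0, 0.0006, -0.0, -0.1035, -0.0]
[0.007, -0.0, 0.0005, -0.0, -0.1035, -0.0]
[0.007, -0.0, 0.0005, 0.0, -0.1035, 0.0]
[0.007, -0.0, 0.0004, -0.0, -0.1035, -0.0]
[0.007, -0.0, 0.0004, 0.0, -0.1035, 0.0]
[0.007, -0.0, 0.0004, 0.0, -0.1035, 0.0]
```

Request:
play_rows(moves=[[0.007, 0, 0.0003, 0, -0.103, 0, 70], [0.007, 0, 0.0003, 0, -0.103, 0, 70], [0.007, 0, 0.0003, 0, -0.103, 0, 70], [0.007, 0, 0.0003, 0, -0.103, 0, 70], [0.007, 0, 0.0003, 0, -0.103, 0, 70], [0.007, 0, 0.0003, 0, -0.103, 0, 70], [0.007, 0, 0.0003, 0, -0.1, 0, 70], [0, 0, 0, 0, 0, 0, 70]])

```text
t: 14.1
eef_pos: [509.5, 54.1, 184.6]
tcp_rot: [3.128, -0.33, 1.423]
ft_force: [-0.4, 0.1, 0.1]
opening: 0.698
```

```bash
python3 -c "
from h import *
go(20,71.5)"
```

```text
t 14.10 tcp [509.5  54.1 184.6] ax 1.2 r 74.1 ang 20.0 tilt 18.9 jaw.EX 1.000 n.EX -0.014 j [-0.19  0.38  1.94  0.44  0.87 -0.34] F [-0.4  0.1  0.1] M [-0.19 -0.04 -0.02] op 0.70
[0.0, -0.0013, 0.0026, 0.0136, 0.0191, 0.0012]
```

Request:
play_rows(moves=[[0, -0.001, 0.0026, 0.013, 0.018, 0, 0], [0, 0, 0, 0, 0, 0, 0], [0, 0, 0, 0, 0, 0, 0], [0, 0, 0, 0, 0, 0, 0], [0, 0, 0, 0, 0, 0, 0], [0, 0, 0, 0, 0, 0, 0], [0, 0, 0, 0, 0, 0, 0], [0, 0, 0, 0, 0, 0, 0]])

```text
t: 14.9
eef_pos: [508.2, 53.0, 180.0]
tcp_rot: [-3.137, -0.357, 1.419]
ft_force: [3.7, 0.9, -0.6]
opening: 0.119
```

Request:
play_rows(moves=[[0, 0, 0, 0, 0, 0, 0], [0, 0, 0, 0, 0, 0, 0], [0, 0, 0, 0, 0, 0, 0]])

```text
t: 15.2
eef_pos: [508.2, 53.1, 180.0]
tcp_rot: [-3.138, -0.357, 1.419]
ft_force: [0.5, -0.4, -0.8]
opening: 0.12
```

```bash
python3 -c "
from h import *
go(-15,71.5);snap(10)"
```

```text
t 15.20 tcp [508.2  53.1 180. ] ax 0.1 r 70.2 ang 22.2 tilt 20.4 jaw.EX 1.000 n.EX 0.003 j [-0.21  0.4   1.94  0.47  0.88 -0.37] F [ 0.5 -0.4 -0.8] M [-0.31 -0.3  -0.12] op 0.12
[0.0076, -0.0, -0.0, -0.0031, -0.1031, -0.0026]
[0.0076, -0.0, 0.0, 0.0, -0.1031, 0.0]
[0.0076, -0.0, 0.0, -0.0, -0.1031, 0.0]
[0.0077, -0.0, 0.0001, 0.0, -0.1031, 0.0]
[0.0077, -0.0, 0.0001, -0.0, -0.1031, -0.0]
[0.0077, -0.0, 0.0002, -0.0, -0.1031, 0.0]
```

View pics/side10.png

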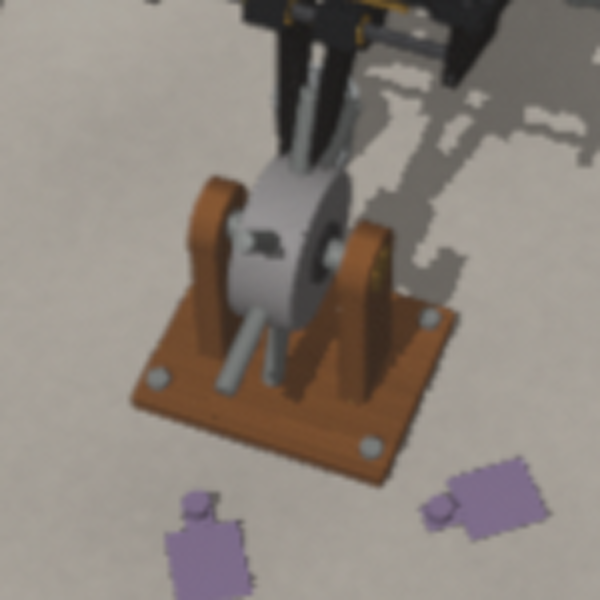

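Peg gripped with the rotor still at +20° (near tip (243,240)). Turn −35°.

Request:
play_rows(moves=[[0.0072, 0, 0.0002, 0, -0.1, 0, 0], [0.0072, 0, 0.0002, 0, -0.1, 0, 0], [0.0072, 0, 0.0002, 0, -0.1, 0, 0], [0.0072, 0, 0.0002, 0, -0.1, 0, 0], [0.0072, 0, 0.0002, 0, -0.1, 0, 0], [0.0072, 0, 0.0002, 0, -0.1, 0, 0], [0, 0, 0, 0, 0, 0, 0], [0, 0, 0, 0, 0, 0, 0]])

```text
t: 16.1
eef_pos: [514.6, 95.8, 182.7]
tcp_rot: [-3.139, 0.266, 1.419]
ft_force: [0.8, -7.1, 1.9]
opening: 0.12
```

```bash
python3 -c "
from h import *
go(-15,71.5);snap(11)"
```

```text
t 16.10 tcp [514.6  95.8 182.7] ax 0.2 r 69.7 ang -13.8 tilt -15.2 jaw.EX 1.000 n.EX 0.003 j [ 0.18  0.45  1.81 -0.3   1.    0.51] F [ 0.8 -7.1  1.9] M [-1.39 -0.35 -0.01] op 0.12
[0.0014, -0.0002, -0.0018, -0.0031, 0.0042, -0.0028]
```

View pics/side11.png

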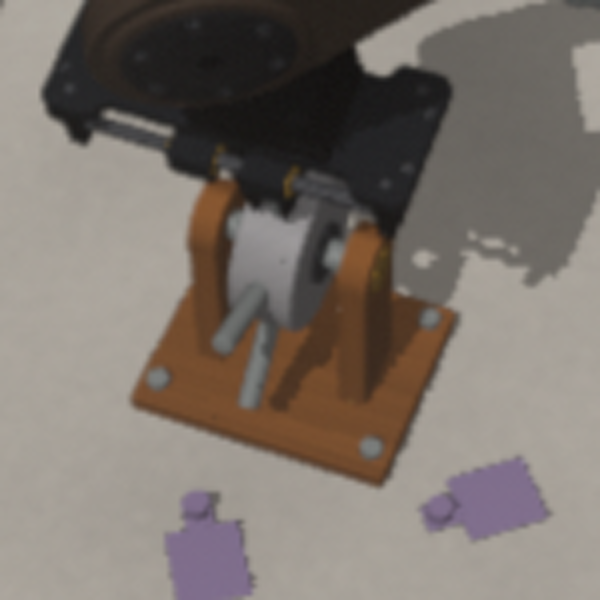

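View pics/top11.png

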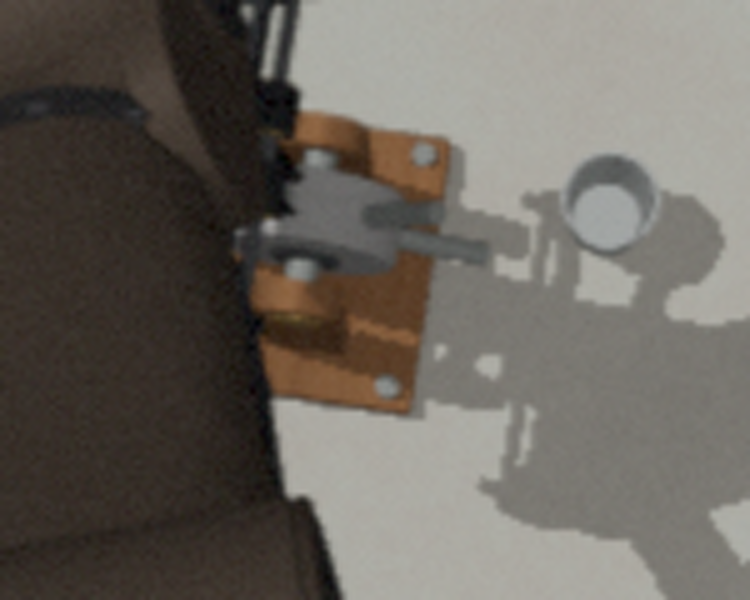

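```bash
python3 -c "
from h import *
c=cam('side');t=cam('top')
for a in[(222,345),(250,405)]:print(a,pegang(c,S(*a)))
for a in[(440,212),(489,252)]:print(a,pegang(t,T(*a)))
for n,c,o,f,ks in(('S',c,[220,195],4,(-120,-60)),('T',t,[225,165],5,(60,120))):
 for ang in(-10,-13,-15,-17,-20):
  q=[]
  for k in ks:
    a=np.radians(ang+k);p=proj(c,HUB+92*(np.cos(a)*np.array([0,0,1])-np.sin(a)*EY));q.append(((p-o)*f+(f-1)/2).round(0).tolist())
  print(n,ang,q)
"
```

```text
(222, 345) (np.float64(-75.7183898237741), np.float64(92.28539130495997))
(250, 405) (np.float64(-137.86611864645326), np.float64(93.2555884585065))
(440, 212) (np.float64(44.802667900970086), np.float64(92.15986628594356))
(489, 252) (np.float64(100.64577610582597), np.float64(90.91900032798652))
S -10 [[243.0, 406.0], [224.0, 330.0]]
S -13 [[246.0, 405.0], [223.0, 338.0]]
S -15 [[248.0, 404.0], [222.0, 343.0]]
S -17 [[250.0, 403.0], [222.0, 348.0]]
S -20 [[253.0, 401.0], [222.0, 355.0]]
T -10 [[452.0, 216.0], [483.0, 257.0]]
T -13 [[445.0, 214.0], [486.0, 255.0]]
T -15 [[440.0, 212.0], [488.0, 254.0]]
T -17 [[435.0, 211.0], [489.0, 254.0]]
T -20 [[428.0, 208.0], [491.0, 252.0]]
```

The measured angle is about −15.7° against a −15.2° target. Hold a moment, check stillness, then hand in.

Request:
play_rows(moves=[[0, 0, 0, 0, 0, 0, 0], [0, 0, 0, 0, 0, 0, 0], [0, 0, 0, 0, 0, 0, 0], [0, 0, 0, 0, 0, 0, 0]])

```text
t: 16.7
eef_pos: [514.5, 94.6, 183.1]
tcp_rot: [-3.14, 0.26, 1.413]
ft_force: [0.6, 0.9, -1.2]
opening: 0.116
```

```bash
python3 -c "
from h import *
s,_=pose();print(abs(s['qvel']).max());snap(12)
a,b=[cv2.imread(f'pics/side{i}.png').astype(int)[200:420,130:300] for i in(11,12)];print(abs(a-b).mean(),abs(a-b).max())
a,b=[cv2.imread(f'pics/top{i}.png').astype(int)[150:300,330:700] for i in(11,12)];print(abs(a-b).mean(),abs(a-b).max())
"
```

```text
t 16.70 tcp [514.5  94.6 183.1] ax 0.2 r 69.8 ang -12.8 tilt -14.9 jaw.EX 1.000 n.EX 0.004 j [ 0.18  0.45  1.81 -0.29  0.99  0.51] F [ 0.6  0.9 -1.2] M [ 0.29 -0.4   0.02] op 0.12
0.005498651210748759
1.1285739750445634 32
2.380978978978979 38
```

View pics/side12.png

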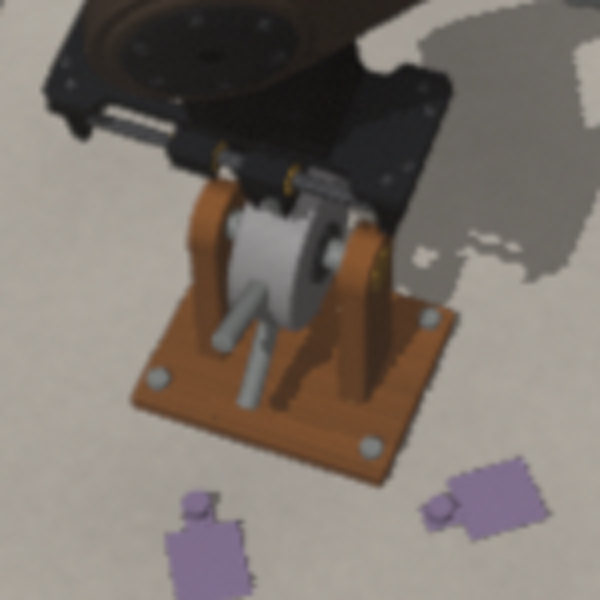

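```bash
python3 -c "
from cell import *
print(job_done())"
```

```text
the job is handed in; nothing more can be done
None
```

I turned the rotor by its pegs both ways, worked out the heavy side from where it stopped, and turned that side straight down. I handed the job in at about 17 s, still gripping a peg.

- **Finding the heavy side:** With the peg I ended on as reference, I turned the rotor 60° one way and it fell back, stopping with that peg at about −50°. I then turned it 110° the other way and it fell back to about +20°. The stops are 70° apart, so each is 35° from the bottom, inside the stated 31–41°. That puts the heavy side down when the peg is at about −15.2°.
- **Final position:** I gripped that peg and turned it to about −15°. Four peg tips across the two cameras read between −15.2° and −19.4°, with most near −15.5°. After a short hold the tips in the side view were at about −15°.
- **Last checks:** The jaw opening was 0.116 to 0.12, so the peg was held. The wrist force was about 1–2 N and the joint speeds were near zero. The side view shows both tags in place and the last top view shows the cup in place. I took no final look at the other things around it, but the arm stayed clear of them.
- **What disagreed:**
  - Between the first picture and my first grip the rotor moved by about 12°. My jaws were open around the peg and there was no contact force, so I took it to be still sinking at the start.
  - The gripper's own position in the last reading put the peg at about −13° to −15°, so there is about 2° of uncertainty in the angle.

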